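# Let one red tin out of the market-stall dispenser

## Task

A customer wants the red tin that lies in the two-lane dispenser: with the fingertips, press down the yellow pad of the lever on the red tin's side until its gate lifts and the tin rolls by itself into the catch tray, then let the lever come back up so that the gate is shut again. Do not touch, grasp or lift either tin, leave the other lever and the blue tin alone, and do not disturb the other goods on the counter.

Things in the scene. Friction and masses are not known exactly. Their poses are not given: they have to be found in the camera images.
- rack: Fixed two-lane tin dispenser, white and aluminium, 282 mm long, 200 mm wide without levers, 100 mm high at the back. Origin on the table under the gates, midway between the lanes. x points down the 0.14 rad slope, from waiting tins to catch tray; y to the left lane. Lanes 72 mm wide, centred at y = +55 mm (left), -55 mm (right). Orange gate plates at x = 0.
- tray (a point): Middle of the floor of the catch tray, below the gates, 80 mm past them along the rack's x, 34 mm above the table. The tray ends in a wall 66 mm high, 153 mm past the gates; side walls 62 mm high.
- lever_left (a joint): Angle (rad) of the left rocking lever, rack's +y side: 0 at rest, gate down; grows as its pad is pressed; stop at 0.5. Lifts the left lane's gate, which clears the tin at about 0.36 to 0.40. A spring brings it back; the pad takes 2.5 N at first, 7 N at the stop. Its pivot is 155 mm from the rack's middle line, 125 mm up, between grey posts 138 mm high.
- lever_right (a joint): Angle (rad) of the right rocking lever, rack's -y side: 0 at rest, gate down; grows as its pad is pressed; stop at 0.5. Lifts the right lane's gate, which clears the tin at about 0.36 to 0.40. A spring brings it back; the pad takes 2.5 N at first, 7 N at the stop. Its pivot is 155 mm from the rack's middle line, 125 mm up, between grey posts 138 mm high.
- pad_left (a point): Centre of the upper face of the left lever's yellow press pad (36 x 36 x 8 mm), on the rack's +y side; moves with the lever. At rest 156 mm above the table, 235 mm from the rack's middle line, sloping 0.22 rad up outward; fully pressed it is 42 mm lower, 6 mm farther out, sloping 0.28 rad down outward. Free space above and below.
- pad_right (a point): Centre of the upper face of the right lever's yellow press pad (36 x 36 x 8 mm), on the rack's -y side; moves with the lever. At rest 156 mm above the table, 235 mm from the rack's middle line, sloping 0.22 rad up outward; fully pressed it is 42 mm lower, 6 mm farther out, sloping 0.28 rad down outward. Free space above and below.
- red_tin_center (a point): Centre of the red tin, lying across its lane: 52 mm diameter, 62 mm long, about 180 g, steel ends. It waits against a gate, 29 mm uphill of it, in the left or the right lane. When its gate is lifted it rolls out by itself within about a second and rests against the tray's end wall, about 127 mm past the gate.
- blue_tin_center (a point): Centre of the blue tin, same size, waiting the same way in the other lane.
- halva_block: Cream halva block with dark flecks, 85 x 60 x 50 mm; loose stock that stays where it is. Origin at the centre of its underside, z up.
- cocoa_block: Brown cocoa halva block, 80 x 60 x 45 mm; loose stock that stays where it is. Origin at the centre of its underside, z up.
- green_can: Standing can with green label, 60 mm across, 55 mm high; loose stock that stays where it is. Origin at the centre of its underside, z up.
- jar: Amber jar with yellow lid, 58 mm across, 75 mm high; loose stock that stays where it is. Origin at the centre of its underside, z up.
- yellow_can: Standing can with yellow label, 66 mm across, 60 mm high; loose stock that stays where it is. Origin at the centre of its underside, z up.

How it is judged (in metres and radians):
On the way, in this order (a step that is already met when the one before it is completed fails the run):
1. the fingers press the lever on the red tin's side well down, lifting its gate (((y of red_tin_center in the frame of rack above 0 m and (value of joint lever_left above 0.3 rad and contact force between the fingers and lever_left above 0.3 N)) or (y of red_tin_center in the frame of rack below 0 m and (value of joint lever_right above 0.3 rad and contact force between the fingers and lever_right above 0.3 N)))), for 0.1 s.
2. the red tin has rolled into the catch tray (x of red_tin_center in the frame of rack between 0.09 and 0.152 m and height (world z) of red_tin_center between 0.03 and 0.08 m), for 0.2 s.
At the end, for the whole second after the job is handed in: The red tin lies at rest in the catch tray (its centre 90 to 152 mm past the gates, 30 to 80 mm above the table), both levers are back within 0.05 rad of rest with the gates down, and the blue tin is within 20 mm of where it waited (all of step 2 and linear speed of red_tin below 0.03 m/s and value of joint each of lever_left, lever_right below 0.05 rad and distance of blue_tin_center from where it was at the start of the episode below 0.02 m); the robot touches nothing.
It fails at once if the lever of the other lane is pressed ((y of red_tin_center in the frame of rack above 0 m and value of joint lever_right above 0.12 rad) or (y of red_tin_center in the frame of rack below 0 m and value of joint lever_left above 0.12 rad)).
It fails at once if the blue tin leaves its place behind its gate (distance of blue_tin_center from where it was at the start of the episode above 0.02 m).
It fails at once if a tin is touched by the robot (contact force between any of the fingers, the arm and red_tin above 0.5 N or contact force between any of the fingers, the arm and blue_tin above 0.5 N).
It fails at once if the red tin is lifted (height (world z) of red_tin_center above 0.1 m).
It fails at once if other stock on the counter is shifted by more than 20 mm or tipped (distance of any of halva_block, cocoa_block, green_can, jar, yellow_can from where it was at the start of the episode above 0.02 m or angle between any of halva_block, cocoa_block, green_can, jar, yellow_can's own z axis and vertical above 0.3 rad).
It also fails if it takes over 29 s, if anything falls off the work surface, if the arm or the gripper's body presses on something with over 40 N, if the wrist force passes 120 N, or if a joint passes its speed limit or range.

## Robot

A 6-joint arm with a two-finger parallel gripper is mounted at the origin on the work surface. World frame = base frame: x ahead of the robot, y to its left, z up, the work surface at z = 0. Lengths are in m, angles in degrees, forces in N, time in s.
With the tool pointing down it reaches from about 0.375 to 0.825 m from the base axis. Payload 5.5 kg.
Tool frame: the origin (TCP) lies midway between the tips of the shut fingers; the grasp point (between the pads) lies 19 mm behind it (env.hold_point_z is the distance from the TCP to the grasp point, in m); z points along the fingers, y is the line along which they close (so a half turn about z gives the same grasp; the last joint's range is limited). The gripper opens to 85 mm and grips with 20 to 120 N. Pads are 22 mm wide; open, the fingers measure 114 mm over their backs; the gripper's body (76 mm by 85 mm) begins 54 mm behind the grasp point. The pads swing forward as they close: fully open they stand 13 mm farther back than shut.
Start: joints at [75.057, 17.962, -2.699, 69.339, 0, 90], TCP at [0.155, 0.58, 0.231] pointing down, gripper open.
Joint ranges: [-152.73, 152.73], [-39.44, 99.34], [-58.76, 71.6], [-118.89, 123.64], [-81.53, 83.1], [-180, 180]. Speed limits (degrees/s): [136.94, 136.94, 172.46, 180, 180, 180].

## Interface

Orientations are given as [roll, pitch, yaw] about the fixed x, y, z axes, in that order (R = Rz(yaw) Ry(pitch) Rx(roll)).
In Python, from cell import env gives the robot as it stands. The module is installed in compiled form; this text tells all that it offers.
- The arm moves only by the shell command python3 -m handwheel 'ROWS' [FORCE]. ROWS is JSON, a list of rows, each a list of 7 numbers: the opening, from -1 (shut) to 1 (fully open), so that 0 is half open, then the shift along the world's x, y, z in cm, then the turn, a rotation vector about the world's x, y, z in rad. A call has 1 to 12 rows; each row shifts and turns the commanded pose from where the row before left it; what a row does not reach is not made up. A row lasts 1/8 s, in which the tool goes at most 62.5 mm and 10.7 degrees, less where a joint would pass 70% of its speed; a pose out of reach is approached as far as the arm can. A call is refused whole if a number of a shift passes 6.25 or a number of a turn 0.188, either way. A call with a gripper value outside its range is refused whole. The fingers move at their own pace and stop on an object; FORCE is the grip in N (left out, the last holds). Time passes only in rows, so rows that do not move let the fingers close. It gives the time, the measured TCP pose, the force, the opening and the grip force at its end, in the units of the state.
- env.observe(): the state, without advancing time (a new reading comes with each control period).
- env.grab_frame(name): name is "scene" or "top"; returns the picture (384x512x3 uint8, blue, green, red); there is no depth.
- env.calibration(name): a dict with "camera_matrix" (3x3 intrinsics, pixels), "eye" and "attitude" of the camera in the world. Camera axes: x right, y up, looking along -z (the intrinsics and any distortion apply to the point x, -y, -z); pixel columns grow to the right and rows downward; lengths in m; the calibration is good to about 2 mm. A picture is of the moment at which its call begins. calibration takes no time and is no camera call.
- env.sign_off(): hands the job in; it is judged then, once.
Trained networks look in the newest picture that a camera, given by its name, has taken for a name from the list of things; names that differ only in an ending like _2 or _b are one class to them, and where a whole thing is asked for, a point or a joint stands for the part that bears it (a point fixed in the world has none). Each returns a list of dicts, best first, with "conf" (0 to 1); they miss things now and then, are a little off and sometimes report something else, mostly with a low value. They report only what shows in the picture. A call takes as long as a camera call.
- env.search_frame(label, camera): "xy" ([column, row] in pixels, amid what is visible of it).
The state is a dict: "clock": time; "joint_pos": joint angles; "dq": joint speeds; "joint_torque": joint torques, N m; "tool_pos": TCP position; "orientation": TCP orientation; "ft_force": force on the tool from outside, world axes, zero at the start; "ft_torque": the same for the moment, N m; "gripper_width": finger opening in m; "grasp_force": force on a finger pad.
Only numpy, scipy, OpenCV 4.12 (cv2) and the standard library are available. Lean on these libraries where they do the work, as an engineer would, in place of code of your own. Each camera call takes 0.05 s, during which the arm holds its last target. There are 200 camera calls.

## Working session

There is one attempt and no reset: what is moved stays moved. The work goes in short steps, Python scripts to look and compute and a shell command to move; the robot and the scene stay as the last step left them, time stands still between calls to the robot, and variables do not carry over. Pictures are saved under pics/ and viewed, at most 10 in all, crops included, and the job is handed in when it is done.

```bash
mkdir -p pics
cat > h.py <<'E'
import numpy as np, cv2
from cell import env
def ray(cam,uv):
    c=env.calibration(cam);K=np.array(c["camera_matrix"]);d=np.linalg.inv(K)@[uv[0],uv[1],1]
    A=np.array(c["attitude"]); 
    if A.shape!=(3,3):
        from scipy.spatial.transform import Rotation as R; A=R.from_euler('xyz',A,degrees=True).as_matrix()
    return np.array(c["eye"]),A@[d[0],-d[1],-d[2]]
def at_z(cam,uv,z):
    e,d=ray(cam,uv);return e+d*(z-e[2])/d[2]
E
python3 - <<'E'
from h import *
for c in("scene","top"):
    cv2.imwrite(f"pics/{c}1.png",env.grab_frame(c)); print(c,env.calibration(c))
for n,z in dict(pad_left=.156,pad_right=.156,red_tin_center=.07,blue_tin_center=.07,rack=.05).items():
    for c in("top","scene"):
        for r in env.search_frame(n,c)[:3]: print(n,c,r,at_z(c,r["xy"],z).round(3))
o=env.observe();print(o)
E
```

```text
scene {'camera_matrix': array([[401.3963362 ,   0.        , 262.02904906],
       [  0.        , 401.3963362 , 189.84169102],
       [  0.        ,   0.        ,   1.        ]]), 'eye': array([ 0.98413063, -0.03974858,  0.89720179]), 'attitude': array([28.64216413,  0.08736466, 81.53668729])}
top {'camera_matrix': array([[478.19800681,   0.        , 256.21120534],
       [  0.        , 478.19800681, 195.60016643],
       [  0.        ,   0.        ,   1.        ]]), 'eye': array([ 0.29513017, -0.00552905,  1.17749118]), 'attitude': array([ 14.05985422,   0.28041688, -88.96868156])}
pad_left top {'xy': [159.9, 221.6], 'conf': 0.88} [0.489 0.212 0.156]
pad_left scene {'xy': [336.3, 151.9], 'conf': 0.81} [0.513 0.196 0.156]
pad_left scene {'xy': [200.2, 221.1], 'conf': 0.21} [ 0.636 -0.115  0.156]
pad_right top {'xy': [312.6, 227.9], 'conf': 0.86} [ 0.481 -0.119  0.156]
pad_right top {'xy': [165.1, 179.7], 'conf': 0.23} [0.584 0.207 0.156]
pad_right scene {'xy': [197.5, 165.7], 'conf': 0.82} [ 0.504 -0.111  0.156]
pad_right scene {'xy': [268.1, 180.9], 'conf': 0.4} [0.564 0.035 0.156]
r
[... 566 characters left out ...]
0.428 0.008 0.05 ]
{'clock': 0.6, 'joint_pos': array([ 7.50569731e+01,  1.79613435e+01, -2.69746475e+00,  6.93397390e+01,
       -9.75768373e-04,  9.00004629e+01]), 'dq': array([0.07181705, 0.09225847, 0.02827086, 0.06671692, 0.06149264,
       0.06045189]), 'joint_torque': array([-2.70117798e-04, -5.39135313e+01,  3.39895892e+01,  1.66338825e-03,
       -9.38039513e-07,  2.86081814e-06]), 'tool_pos': array([0.15472166, 0.57971252, 0.23131769]), 'orientation': array([1.79998547e+02, 9.75756636e-04, 1.65056510e+02]), 'ft_force': array([ 0.31872341, -0.2423743 , -0.32582497]), 'ft_torque': array([ 0.01227889, -0.02129975,  0.00778372]), 'grasp_force': 0.0, 'gripper_width': 0.08569852792447287}
```

View pics/top1.png

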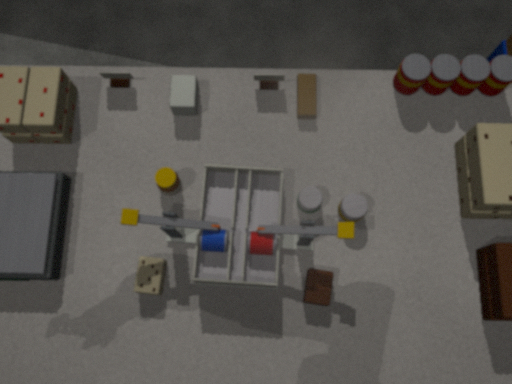

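View pics/scene1.png

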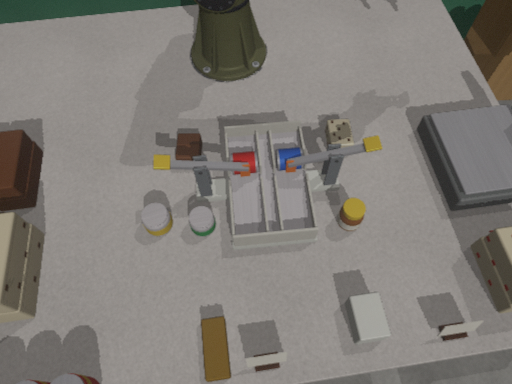

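The red tin is in the right lane: it shows at (262,242) in the top picture. The right pad is at about (346,230) in top and (162,162) in scene. The nearest stock, yellow can and cocoa block, stays below pad height. Next I measure the pads by colour.

Run:
```python
from h import *
def cen(f,x,y,r=16):
    im=cv2.imread(f);h=cv2.cvtColor(im,cv2.COLOR_BGR2HSV)
    m=cv2.inRange(h,(20,150,120),(35,255,255));k=np.zeros_like(m);k[y-r:y+r,x-r:x+r]=255;m&=k
    M=cv2.moments(m,True);return np.array([M['m10'],M['m01']])/M['m00'],M['m00']
for n,t,s in(("R",(346,230),(162,162)),("L",(130,217),(372,144))):
    (a,na),(b,nb)=cen("pics/top1.png",*t),cen("pics/scene1.png",*s)
    e1,d1=ray("top",a);e2,d2=ray("scene",b)
    k=np.linalg.lstsq(np.c_[d1,-d2],e2-e1,rcond=None)[0];p,q=e1+k[0]*d1,e2+k[1]*d2
    print(n,a,b,na,nb,"tri",((p+q)/2).round(4),"gap",np.linalg.norm(p-q).round(4),at_z("top",a,.156).round(4),at_z("scene",b,.156).round(4))
```

```text
R [345.04761905 229.5047619 ] [161.35348837 161.77209302] 210.0 215.0 tri [ 0.4792 -0.1898  0.1523] gap 0.0003 [ 0.4785 -0.1893  0.156 ] [ 0.4817 -0.1889  0.156 ]
L [128.6377551  215.71938776] [372.         143.57711443] 196.0 201.0 tri [0.5013 0.2819 0.1534] gap 0.0009 [0.5009 0.2816 0.156 ] [0.5031 0.2802 0.156 ]
```

Pad spacing measures 472 mm against the 470 mm given, and rack yaw is about -2.7°. The target is the right pad at (0.480, -0.190, 0.156). Next I swing over, shutting the fingers and bringing tool yaw to about 87°.

```bash
python3 -m handwheel '[[-1,5,-3,0.2,0,0,-0.113],[-1,5,-3,0.2,0,0,-0.113],[-1,5,-3,0.2,0,0,-0.113],[-1,5,-3,0.2,0,0,-0.113],[-1,1,-5,0,0,0,-0.113],[-1,1,-5,0,0,0,-0.113],[-1,1,-5,0,0,0,-0.113],[-1,1,-5,0,0,0,-0.113],[-1,1,-5,0,0,0,-0.113],[-1,1,-5,0,0,0,-0.113],[-1,1,-5,0,0,0,-0.113],[-1,1,-5,0,0,0,-0.113]]'
```

```text
clock: 2.1
tool_pos: [0.435, 0.0581, 0.2397]
orientation: [179.9, -0.0, 87.2]
ft_force: [0.6, 0.9, -0.7]
gripper_width: -0.0
grasp_force: 0.0
```

```bash
python3 -m handwheel '[[-1,1,-5,0,0,0,0],[-1,1,-5,0,0,0,0],[-1,1,-5,0,0,0,0],[-1,1,-5,0,0,0,0],[-1,0,-2.5,0,0,0,0],[-1,0,-2.5,0,0,0,0],[-1,0,0,0,0,0,0],[-1,0,0,0,0,0,0]]'
```

```text
clock: 3.1
tool_pos: [0.4746, -0.1898, 0.2393]
orientation: [-180.0, -0.0, 87.4]
ft_force: [-0.0, -0.3, 0.8]
gripper_width: -0.0001
grasp_force: 0.0
```

```bash
python3 -m handwheel '[[-1,0.5,-0.2,-3,0,0,0],[-1,0,0,-3,0,0,0],[-1,0,0,-1.2,0,0,0],[-1,0,-0.1,-0.7,0,0,0],[-1,0,-0.1,-0.7,0,0,0],[-1,0,0,0,0,0,0],[-1,0,0,0,0,0,0]]'
python3 -c "
from h import *
cv2.imwrite('pics/s2.png',cv2.resize(env.grab_frame('scene')[90:270,110:350],None,fx=3,fy=3))"
```

```text
clock: 3.98
tool_pos: [0.4801, -0.1945, 0.154]
orientation: [179.9, 0.0, 87.4]
ft_force: [-0.7, -0.1, 3.1]
gripper_width: -0.0001
grasp_force: 1.2
```

View pics/s2.png

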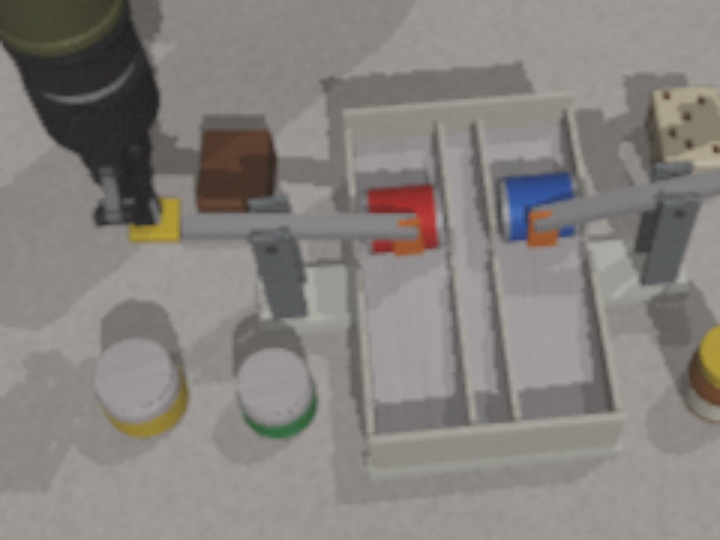

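The closed fingers sit on the right pad at crop (145,210), a little outward and uphill of its centre at (155,220). The tins and stock have not moved. I'll lift slightly, recentre, then press.

```bash
python3 -m handwheel '[[-1,0,0,1,0,0,0],[-1,0.3,0.4,0,0,0,0],[-1,0,0,-1,0,0,0],[-1,0,-0.1,-0.7,0,0,0],[-1,0,-0.1,-0.7,0,0,0],[-1,0,-0.1,-0.7,0,0,0],[-1,0,-0.1,-0.5,0,0,0],[-1,0,0,0,0,0,0]]'
```

```text
clock: 5.03
tool_pos: [0.4831, -0.1942, 0.1271]
orientation: [180.0, -0.0, 87.4]
ft_force: [1.7, -2.3, 5.2]
gripper_width: 0.0003
grasp_force: 2.9
```

```bash
python3 -m handwheel '[[-1,0,-0.1,-0.5,0,0,0],[-1,0,-0.1,-0.4,0,0,0],[-1,0,0,0,0,0,0],[-1,0,0,0,0,0,0],[-1,0,0,0,0,0,0],[-1,0,0,0,0,0,0],[-1,0,0,0,0,0,0],[-1,0,0,0,0,0,0],[-1,0,0,0,0,0,0],[-1,0,0,0,0,0,0]]'
python3 -c "
from h import *
cv2.imwrite('pics/s3.png',cv2.resize(env.grab_frame('scene')[90:270,110:350],None,fx=3,fy=3))"
```

```text
clock: 6.28
tool_pos: [0.4828, -0.1953, 0.1183]
orientation: [180.0, -0.1, 87.4]
ft_force: [0.2, 2.9, 7.3]
gripper_width: -0.0001
grasp_force: 3.1
```

View pics/s3.png

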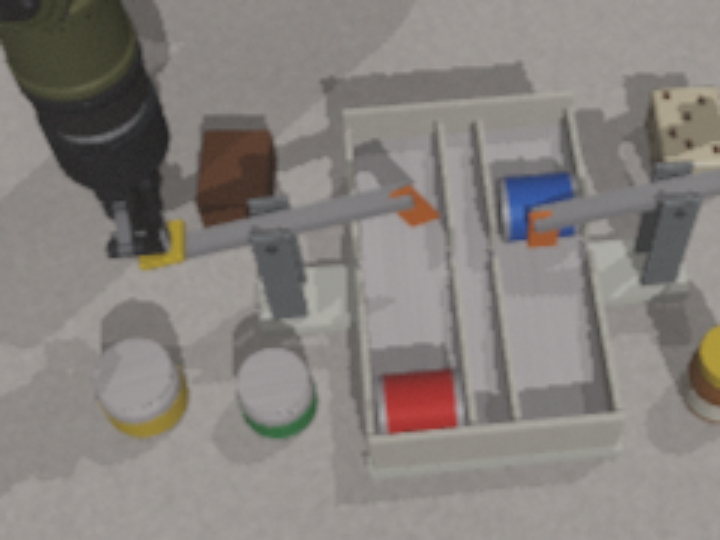

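The gate is up and the red tin has rolled to the tray's end wall, at crop (420,400). The blue tin is still in place. I raise the fingers slowly until they are clear of the pad.

```bash
python3 -m handwheel '[[-1,0,0.1,-0.0,0,0,0],[-1,0,0.1,0.8,0,0,0],[-1,0,0.1,0.8,0,0,0],[-1,0,0,0.8,0,0,0],[-1,0,0,0.8,0,0,0],[-1,0,0,0.8,0,0,0],[-1,0,0,2,0,0,0],[-1,0,0,3,0,0,0],[-1,0,0,0,0,0,0],[-1,0,0,0,0,0,0],[-1,0,0,0,0,0,0],[-1,0,0,0,0,0,0]]'
python3 -c "
from h import *
cv2.imwrite('pics/s4.png',cv2.resize(env.grab_frame('scene')[90:270,110:350],None,fx=3,fy=3))"
```

```text
clock: 7.82
tool_pos: [0.4821, -0.1931, 0.2074]
orientation: [-179.9, -0.0, 87.4]
ft_force: [-0.2, -0.5, 0.5]
gripper_width: 0.0001
grasp_force: 0.0
```

View pics/s4.png

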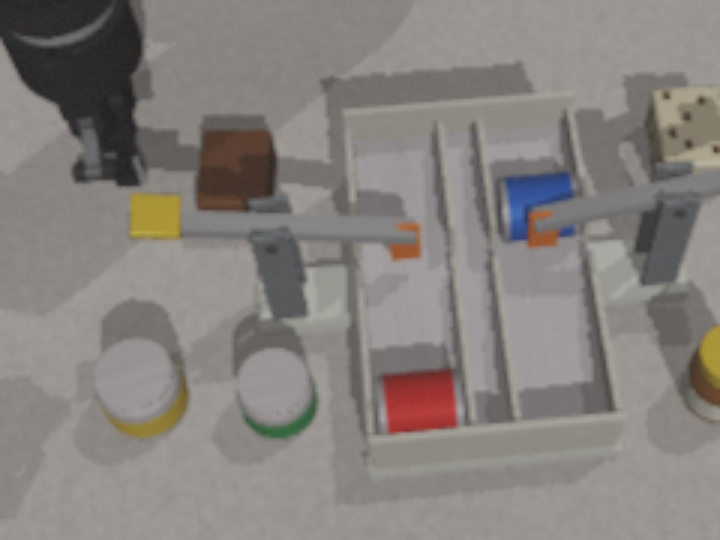

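The lever is back at rest with its pad at crop (155,215), the gate is shut at (405,240), and the red tin lies in the tray at (420,400). The fingers are clear of everything.

```bash
python3 -c "
from cell import env
print(env.sign_off())"
```

```text
the job is handed in; nothing more can be done
None
```

The red tin rolled out of the right lane into the catch tray, the right lever is back up with its gate shut, the blue tin and other goods show no movement in the last picture, and the job is handed in; the sign-off returned no verdict.

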